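# Dry-lay the parts of a drip-irrigation zone head on its mounting board

### The job

Dry-lay the zone head on the grey mounting board. Along the scribed line between the white supply tee and the pressure regulator, lay the tan quick-connect fitting next to the tee and the black diaphragm valve upright between the fitting and the regulator, both with their pipe axes along the line and with even finger-wide gaps from port to port; put the blue knob down over the regulator's spindle until it sits on the bonnet, and stand the galvanized cap on the board about a finger's width in front of the regulator's open side port, on the robot's side. Leave the white elbow and the brass bushing where they lie.

Things in the scene. Friction and masses are not known exactly. Their poses are not given: they have to be found in the camera images.
- board: Grey plastic mounting board, fixed, flat on the bench: 170 (x) by 370 (y) by 12 mm thick, origin at the centre of its underside; its +x points away from the robot, within 0.2 rad. A thin dark line, the pipe line, is scribed along its y at its x = +25 mm. Supply tee and regulator stand on this line, one at its y = +137 mm, the other at -137 mm; which is where varies.
- supply: White plastic supply tee with a small grey ball valve and green lever on top, fixed to the board, 76 mm tall. Origin: centre of its underside, on the board's top and the scribed line; axes parallel to the board's. Two open ports along its y and -y, each ending 35 mm from the origin, axis 22 mm above the board, 39 mm diameter.
- regulator: Silver pressure regulator, brass ports, no knob, fixed to the board. Origin: centre of underside, on the board's top and scribed line; axes as the board's. Line ports along y and -y end 38 mm from the origin, 22 mm up. Open brass side port along -x (to the robot) ends at 40 mm. Body 54 mm diameter; flat bonnet top, 38 mm diameter, 62 mm up; on it a 9 mm steel spindle, 12 mm tall, chamfered tip.
- fitting: Tan nylon quick-connect fitting (straight union), loose, lying on its side: 60 mm long along its y, ends alike; hexagonal middle 26 mm long, 34 mm across flats, one flat down and one up; collars 29 mm diameter. Origin at its very centre, on the pipe axis, 17 mm above what it lies on; two hexagon corners, 39 mm apart, point to its +x and -x: grip it across its x. 45 g.
- valve: Black plastic diaphragm valve, loose, upright: ports along its y, 100 mm end to end, ends alike, 39 mm diameter, axis 22 mm up; round bonnet 60 mm diameter up to 50 mm. On top, centred, a square coil housing, 28 by 28 mm, sides along its x and y, 58 to 92 mm up, with a steel nut to 97 mm: grip it there. Origin at the centre of its underside, z up. About 260 g.
- knob: Blue anodized pressure knob, loose, standing upright: a fluted round knob 42 mm over the flutes (40 mm where the fingers touch), 26 mm high, with a plain 16 mm hole right through it along its axis. Origin at the centre of its underside, z up. 60 g.
- cap: Galvanized steel pipe cap, loose, standing on its open end: round, 42 mm diameter at the foot bead (7 mm high), 38 mm above it, 31 mm high, domed top. Origin at the centre of its underside, z up. About 120 g.
- elbow: White plastic pipe elbow, loose, lying on the bench, about 66 by 66 mm and 41 mm high. Not needed: leave it. Origin near its middle, at the underside.
- bushing: Brass hexagon bushing, loose, standing on its hexagon: 34 mm across flats, 30 mm high. Not needed: leave it. Origin at the centre of its underside.
There are look-alikes about, which are no part of the job. Leave any purple or red look-alike of the valve alone.

How it is judged:
At the end, for the whole second after the job is handed in: On the board, released, at rest. Fitting 79 mm from tee axis, valve 102 mm from regulator axis (each within 12 mm, and within 12 mm of the scribed line, 0.22 rad along it). Knob on the bonnet (3 mm in height, 6 mm sideways). Cap 61 to 87 mm in front of regulator axis, 12 mm sideways. All upright (horizontal distance between fitting and supply between 0.067 and 0.091 m and horizontal distance between fitting and regulator below 0.215 m and x of fitting in the frame of board between 0.013 and 0.037 m and z of fitting in the frame of board between 0.025 and 0.033 m and angle between the y axis of each of fitting, valve and the y axis of board, either way round below 0.22 rad and horizontal distance between valve and regulator between 0.09 and 0.114 m and horizontal distance between valve and supply below 0.19 m and x of valve in the frame of board between 0.013 and 0.037 m and z of valve in the frame of board between 0.008 and 0.016 m and angle between each of valve, knob, cap's own z axis and vertical below 0.1 rad and horizontal distance between knob and regulator below 0.006 m and z of knob in the frame of regulator between 0.059 and 0.065 m and x of cap in the frame of regulator between -0.087 and -0.061 m and y of cap in the frame of regulator between -0.012 and 0.012 m and z of cap in the frame of board between 0.008 and 0.016 m and linear speed of each of fitting, valve, knob, cap below 0.01 m/s and angular speed of each of fitting, valve, knob, cap below 0.1 rad/s and contact force between the fingers and fitting below 0.1 N and contact force between the fingers and valve below 0.1 N and contact force between the fingers and knob below 0.1 N and contact force between the fingers and cap below 0.1 N); the robot touches nothing.
It fails at once if the white elbow or the brass bushing was moved by more than 25 mm (distance of any of elbow, bushing from where it was at the start of the episode above 0.025 m).
It also fails if it takes over 96 s, if anything falls off the work surface, if the arm or the gripper's body presses on something with over 40 N, if the wrist force passes 120 N, or if a joint passes its speed limit or range.

### The arm

A 6-joint arm with a two-finger parallel gripper is mounted at the origin on the work surface. World frame = base frame: x ahead of the robot, y to its left, z up, the work surface at z = 0. Lengths are in m, angles in rad, forces in N, time in s.
With the tool pointing down it reaches from about 0.375 to 0.9 m from the base axis. Payload 3.1 kg.
Tool frame: the origin (TCP) lies on the centre line of the jaws, within the pads' length; the fingertips stand 8 mm ahead of it and the grasp point (between the pads) lies 11 mm behind it; z points along the fingers, y is the line along which they close (so a half turn about z gives the same grasp; the last joint's range is limited). The gripper opens to 85 mm and grips with 20 to 120 N. Pads are 22 mm wide; open, the fingers measure 114 mm over their backs; the gripper's body (76 mm by 85 mm) begins 54 mm behind the grasp point. The pads swing forward as they close: fully open they stand 13 mm farther back than shut.
Start: joints at [1.02, 0.527, 1.433, -0, 1.181, -0.178], TCP at [0.228, 0.582, 0.21] pointing down, gripper open.
Joint ranges: [-3.08, 3.08], [-0.75, 2.2], [0.22, 2.44], [-1.43, 4.57], [0, 2.65], [-2.85, 2.85]. Speed limits (rad/s): [2.79, 2.79, 3.14, 3.14, 3.14, 3.14].

### API

Orientations are given as a unit quaternion [x, y, z, w].
In Python, from station import * gives the robot as it stands.
- The arm moves only by the tool play_rows, never from a script. Its argument "rows" is a list of rows, each a list of 3 entries, a list of its own where there are three numbers: the turn, a rotation vector about the tool's x, y, z in degrees, then the shift along the tool's x, y, z in mm, then the closure, from 0 (fully open) to 1 (shut). In form: [[[ax, ay, az], [dx, dy, dz], jaw], ...]. A call has 1 to 12 rows; each row shifts and turns the commanded pose from where the row before left it, along the tool's axes as they then stand; what a row does not reach is not made up. A row lasts 1/12 s, in which the tool goes at most 41.7 mm and 7.16 degrees, less where a joint would pass 70% of its speed; a pose out of reach is approached as far as the arm can. A call with a gripper value outside its range is refused whole. The fingers move at their own pace and stop on an object; "grip_force" is the grip in N (left out, the last holds). Time passes only in rows, so rows that do not move let the fingers close. It gives the time, the measured TCP pose, the force, the opening and the grip force at its end, in the units of the state.
- sense(): the state, without advancing time (a new reading comes with each control period).
- snapshot(name): name is "side" or "top"; returns (picture, depth): 384x512x3 uint8, red, green, blue; 384x512 float32, m along the optical axis (not along the pixel's ray), 0 where there is no reading.
- get_calibration(name): a dict with "vfov" (degrees; the focal length in pixels is half the picture's height over the tangent of half this angle, whatever the lens; pixels are square), "cx", "cy" (the principal point, pixels), "k1" (the pictures are not rectified: a ray, as slopes to the right and down, at radius r is drawn at 1 + k1 r^2 times it, then the intrinsics apply), "xyz" and "attitude" of the camera in the world. Camera axes: x right, y down, z forward; pixel columns grow to the right and rows downward; lengths in m; the calibration is good to about 2 mm. A picture is of the moment at which its call begins. get_calibration takes no time and is no camera call.
- sign_off(): hands the job in; it is judged then, once.
The state is a dict: "t": time; "q": joint angles; "qd": joint speeds; "tau": joint torques, N m; "tcp_pos": TCP position; "tool_rot": TCP orientation; "force": force on the tool from outside, world axes, zero at the start; "ft_torque": the same for the moment, N m; "finger_gap": opening from 0.0 (shut) to 1.0 (fully open); "gripper_force": force on a finger pad.
Only numpy, scipy, OpenCV 4.12 (cv2) and the standard library are available. Lean on these libraries where they do the work, as an engineer would, in place of code of your own. Each camera call takes 0.05 s, during which the arm holds its last target. There are 200 camera calls.

## Working session

There is one attempt and no reset: what is moved stays moved. The work goes in short steps, Python scripts to look and compute and a tool call to move; the robot and the scene stay as the last step left them, time stands still between calls to the robot, and variables do not carry over. Pictures are saved under pics/ and viewed, at most 14 in all, crops included, and the job is handed in when it is done.

Besides the shell and the picture viewer there is one more tool, called after "Call:" as name(argument=value, ...) on one line, values as JSON. play_rows: Moves the arm, as the interface text tells. Its arguments: {"type":"object","properties":{"rows":{"type":"array","items":{"type":"array"}},"grip_force":{"type":"number"}},"required":["rows"]}

```bash
mkdir -p pics; ls; python3 - <<'E'
from station import *
import cv2
for n in("top","side"):
    p,d=snapshot(n); cv2.imwrite(f"pics/{n}0.png",cv2.resize(p[:,:,::-1],(800,600),interpolation=cv2.INTER_CUBIC)); print(get_calibration(n))
print(sense())
E
```

```text
pics
{'vfov': 43.337821756305715, 'cx': 265.8337356758566, 'cy': 187.64436030552426, 'k1': -0.16246173893687607, 'xyz': array([ 0.33962023, -0.03188712,  1.27721056]), 'attitude': array([ 0.71023992, -0.70226159,  0.02890241, -0.03940264])}
{'vfov': 43.536481709536076, 'cx': 252.9120072185557, 'cy': 197.52571727584302, 'k1': -0.015157099023203457, 'xyz': array([ 0.41441947, -1.12489597,  0.64776028]), 'attitude': array([ 0.86144844, -0.01740183,  0.01399178, -0.50735392])}
{'t': 0.1, 'q': array([ 1.01946527e+00,  5.28336729e-01,  1.43376421e+00,  9.16568712e-07,
        1.18141427e+00, -1.78495122e-01]), 'qd': array([ 6.68142888e-04, -1.99939665e-03, -1.14304986e-03,  1.34245471e-03,
       -4.20560145e-04,  1.63204780e-05]), 'tau': array([-4.25192475e-04, -4.43303847e+01, -1.78583926e+01, -2.64958180e-04,
        3.91399604e-03,  1.78336296e-05]), 'tcp_pos': array([0.22726833, 0.58148395, 0.2087571 ]), 'tool_rot': array([ 1.85340204e-01,  9.82673946e-01, -8.97829519e-04, -3.43444725e-04]), 'force': array([ 0.52676469, -0.2637997 , -0.68619313]), 'ft_torque': array([-0.03663645, -0.0252063 ,  0.01245446]), 'gripper_force': 0.0, 'finger_gap': 0.9994036026069849}
```

View pics/top0.png

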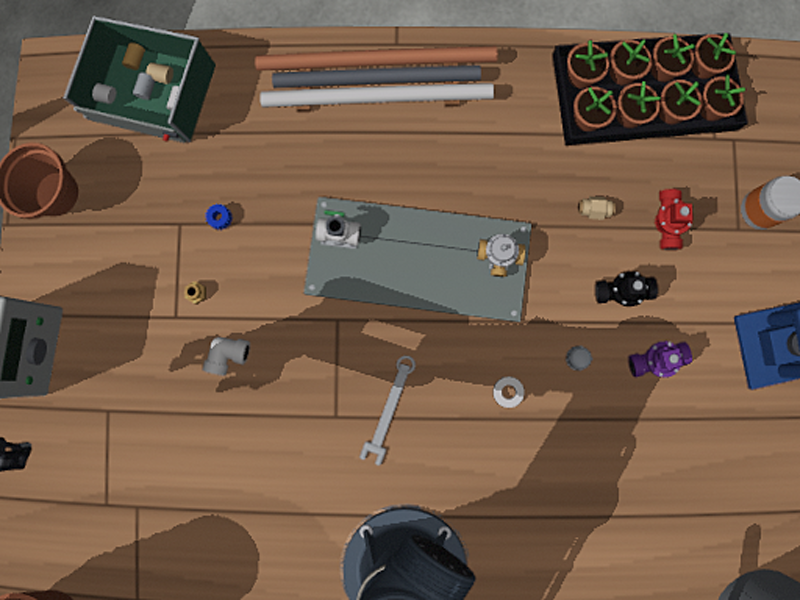

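View pics/side0.png

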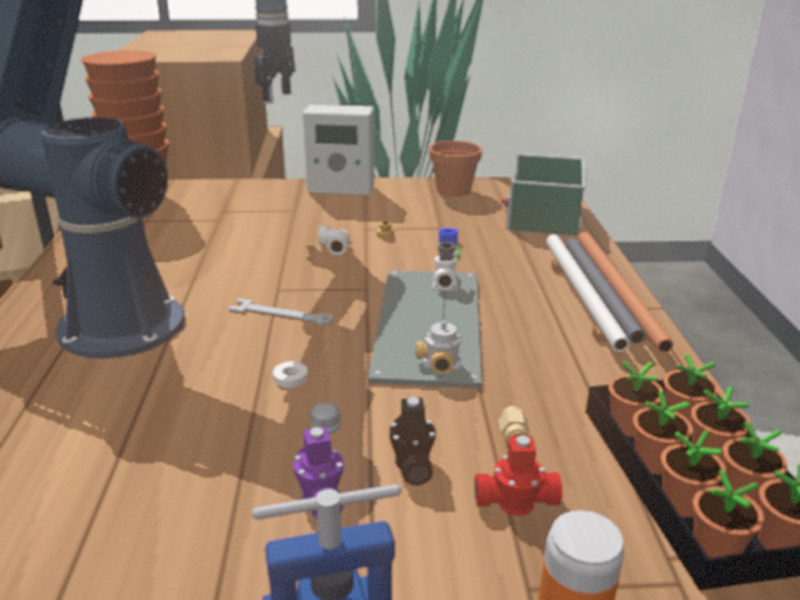

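```bash
cat > h.py <<'E'
from station import *
import numpy as np, cv2
from scipy.spatial.transform import Rotation as R
def cam(n):
    c=get_calibration(n); f=192/np.tan(np.radians(c["vfov"])/2)
    return c,np.array([[f,0,c["cx"]],[0,f,c["cy"]],[0,0,1]]),np.array([c["k1"],0,0,0,0.])
def rays(n,uv):
    c,K,D=cam(n); s=cv2.undistortPoints(np.float64(uv).reshape(-1,1,2),K,D).reshape(-1,2)
    return c["xyz"],R.from_quat(c["attitude"]).apply(np.c_[s,np.ones(len(s))])
def at_z(n,uv,z):
    o,r=rays(n,uv); return o+r*((z-o[2])/r[:,2])[:,None]
def cloud(n,d):
    v,u=np.mgrid[:384,:512]; o,r=rays(n,np.c_[u.ravel(),v.ravel()])
    return (o+r*d.reshape(-1,1)).reshape(384,512,3)
def crop(p,name,x0,y0,x1,y1,k):
    cv2.imwrite(f"pics/{name}.png",cv2.resize(p[y0:y1,x0:x1,::-1],None,fx=k,fy=k,interpolation=cv2.INTER_CUBIC))
E
python3 - <<'E'
from h import *
p,d=snapshot("top"); W=cloud("top",d)
np.savez("top0.npz",p=p,W=W)
a=cv2.resize(p[115:210,190:350],None,fx=5,fy=5,interpolation=2)  #800x475
b=cv2.resize(p[115:255,350:450],None,fx=4,fy=4,interpolation=2)
cv2.imwrite("pics/a.png",a[:,:,::-1]);
crop(p,"b",350,115,460,250,4.4)
# blobs above the table
for nm,(x0,y0,x1,y1) in dict(fit=(365,120,400,145),valve=(375,168,425,200),cap=(358,216,382,240),knob=(125,125,152,150),bush=(112,172,136,198),elbow=(125,210,165,245),reg=(302,145,340,180),tee=(198,130,232,160)).items():
    w=W[y0:y1,x0:x1].reshape(-1,3)
    print(nm,"zpct",np.round(np.percentile(w[:,2],[2,50,90,98,100])*1000))
    z=w[:,2]; 
    for lo in ([.008,.02] if nm not in("reg","tee") else [.045,.058]) + ([.055] if nm=="valve" else []):
        q=w[z>lo][:,:2]
        if len(q)>3:
            r=cv2.minAreaRect(np.float32(q*1000)); print("  >",lo,len(q),"mean",np.round(q.mean(0)*1000,1),"rect",np.round(r[0],1),np.round(r[1],1),round(r[2],1))
E
```

```text
fit zpct [-5.000e+00  1.000e+00  3.100e+01  3.600e+01  1.277e+03]
  > 0.008 290 mean [ 607.3 -314.4] rect [ 495.5 -177.9] [ 54.  423.7] 39.6
  > 0.02 253 mean [ 607.9 -314.3] rect [ 494.7 -178. ] [ 52.2 422.9] 39.7
valve zpct [  -5.    2.   62.   95. 1277.]
  > 0.008 687 mean [ 468.9 -358.2] rect [ 427.4 -220.1] [ 58.8 411.2] 16.9
  > 0.02 675 mean [ 468.9 -358.7] rect [ 427.4 -220.1] [ 58.8 411.2] 16.9
  > 0.055 215 mean [ 467.2 -354.8] rect [ 399.7 -213.7] [ 46.1 380.1] 25.2
cap zpct [-6.000e+00  1.000e+00  3.000e+01  3.400e+01  1.277e+03]
  > 0.008 183 mean [ 355.8 -279.5] rect [ 340.1 -170. ] [ 39.1 273.5] 8.3
  > 0.02 166 mean [ 355.9 -280.2] rect [ 340.1 -170. ] [ 39.1 273.5] 8.3
knob zpct [-6.000e+00  1.000e+00  2.600e+01  2.800e+01  1.277e+03]
  > 0.008 201 mean [586.4 322.8] rect [463.9 164.3] [462.5  42.4] 52.4
  > 0.02 162 mean [586.5 322.7] rect [480.1 153.1] [462.7  40.9] 57.8
bush zpct [  -6.    0.   26.   32. 1277.]
  > 0.008 133 mean [458.1 357.9] rect [394.2 178.7] [433.6  36.1] 70.7
  > 0.02 73 mean [457.1 354.7] rect [407.4 170.7] [426.7  24.1] 74.7
elbow zpct [-6.000e+00  1.000e+00  3.700e+01  4.100e+01  1.277e+03]
  > 0.008 489 mean [354.5 299.9] rect [340.  156.5] [375.6  60.7] 85.3
  > 0.02 470 mean [354.5 300.9] rect [340.  156.5] [375.6  60.7] 85.3
reg zpct [-1.000e+00  1.400e+01  7.200e+01  7.700e+01  1.277e+03]
  > 0.045 461 mean [ 525.9 -150. ] rect [460.1 -90.1] [ 75.5 256.7] 47.8
  > 0.058 292 mean [ 525.8 -149.7] rect [452.  -92.8] [ 50.  252.9] 53.3
tee zpct [  -3.   15.   84.   90. 1277.]
  > 0.045 362 mean [560.4 114.2] rect [474.6  42.5] [301.6  63.2] 40.7
  > 0.058 209 mean [559.3 112.9] rect [462.   58.5] [302.   37.5] 29.4
```

View pics/a.png

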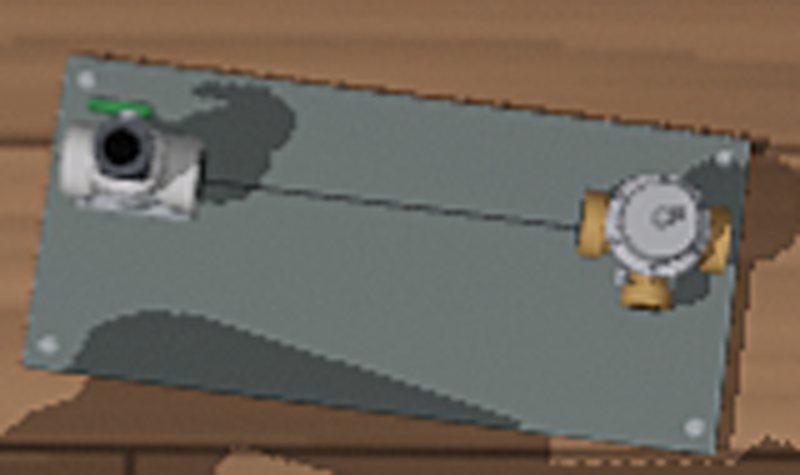

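View pics/b.png

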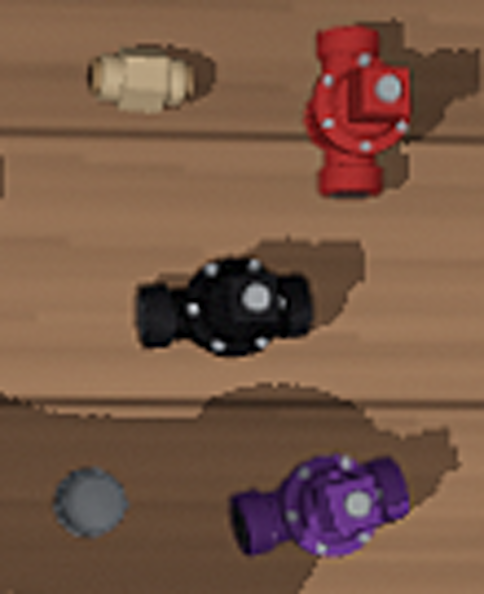

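```bash
python3 - <<'E'
from h import *
W=np.load("top0.npz")["W"]
A=lambda q:np.array(q)/5+[189.6,114.6]
B=lambda q:np.array(q)/4.4+[349.6,114.6]
c=at_z("top",A([[68,55],[750,140],[713,453],[24,367]]),.012); print("board",np.round(c*1000,1), "ctr",np.round(c.mean(0)*1000,1))
e=c[0]-c[1]+c[3]-c[2]; th=np.arctan2(-e[0],e[1]); print("yaw",th)
l=at_z("top",A([[205,182],[578,228]]),.012); e2=l[0]-l[1]; print("line",np.round(l*1000,1),np.arctan2(-e2[0],e2[1]))
M=c.mean(0)[:2]; Rz=np.array([[np.cos(th),-np.sin(th)],[np.sin(th),np.cos(th)]])
print("line in board",(l[:,:2]-M)@Rz, "corners in board",(c[:,:2]-M)@Rz)
print("spindle",at_z("top",A([[668,216]]),.086)*1000)
print("nut",at_z("top",B([[257,297]]),.097)*1000,"fit ends",at_z("top",B([[92,77],[190,85]]),.017)*1000,"cap",at_z("top",B([[91,503]]),.028)*1000)
for nm,(x0,y0,x1,y1) in dict(fit=(365,120,400,145),valve=(375,168,425,200),cap=(358,216,382,240),knob=(125,125,152,150),bush=(112,172,136,198),elbow=(125,210,165,245),reg=(302,145,340,180),tee=(198,130,232,160)).items():
    w=W[y0:y1,x0:x1].reshape(-1,3); w=w[w[:,2]<.2]; z=w[:,2]
    for lo in ([.01,.02] if nm not in("reg","tee") else [.045,.058,.066]) + ([.065] if nm=="valve" else []):
        q=w[z>lo][:,:2]
        if len(q)>3:
            r=cv2.minAreaRect(np.float32(q*1000)); print(nm,lo,len(q),"mean",np.round(q.mean(0)*1000,1),"rect",np.round(r[0],1),np.round(r[1],1),round(r[2],1))
E
```

```text
board [[ 627.7  157.8   12. ]
 [ 584.8 -207.3   12. ]
 [ 417.7 -187.1   12. ]
 [ 459.2  176.6   12. ]] ctr [522.3 -15.   12. ]
yaw -0.1153027600449124
line [[ 559.    82.5   12. ]
 [ 536.2 -115.7   12. ]] -0.11447880271789805
line in board [[ 0.02521967  0.10106712]
 [ 0.025384   -0.09837617]] corners in board [[ 0.08475386  0.1837541 ]
 [ 0.084129   -0.18387615]
 [-0.084129   -0.18299854]
 [-0.08475386  0.18312059]]
spindle [[ 531.32083159 -155.71492657   86.        ]]
nut [[ 471.50353061 -366.42445829   97.        ]] fit ends [[ 613.54659998 -289.96226762   17.        ]
 [ 609.69350326 -350.34887936   17.        ]] cap [[ 356.04787027 -284.52524408   28.        ]]
fit 0.01 287 mean [ 610.1 -317.3] rect [ 611.1 -318.7] [39.1 61.7] 0.5
fit 0.02 250 mean [ 611.1 -317.7] rect [ 610.8 -318.8] [38.4 61.7] 0.8
valve 0.01 680 mean [ 469.9 -360.6] rect [ 471.8 -366.8] [ 57.5 103.9] 1.2
valve 0.02 670 mean [ 469.9 -361.2] rect [ 471.8 -366.8] [ 57.5 103.9] 1.2
valve 0.065 152 mean [ 471.2 -364.1] rect [ 471.5 -366.8] [28.2 27.1] 3.3
cap 0.01 174 mean [ 356.3 -285.5] rect [ 356.8 -285.9] [37.
[... 222 characters left out ...]

bush 0.01 126 mean [460.2 363.6] rect [461.2 365.8] [35.5 31.4] 1.7
bush 0.02 71 mean [460.4 365.6] rect [460.9 366. ] [21.6 22.4] 85.4
elbow 0.01 480 mean [354.7 304.2] rect [353.6 307. ] [66.8 63.6] 78.4
elbow 0.02 464 mean [354.7 305.2] rect [353.6 307. ] [66.8 63.6] 78.4
reg 0.045 454 mean [ 528.8 -151.8] rect [ 529.9 -154. ] [64.9 75.7] 29.0
reg 0.058 285 mean [ 530.4 -152.6] rect [ 532.2 -154.2] [52.  48.6] 0.4
reg 0.066 189 mean [ 531.2 -152.9] rect [ 531.5 -153.1] [37.7 37.2] 75.4
tee 0.045 356 mean [564.1 116.7] rect [567.2 117.7] [68.6 46.9] 84.4
tee 0.058 203 mean [565.8 117.2] rect [571.  119.8] [51.5 36.8] 27.1
tee 0.066 161 mean [567.9 118.1] rect [568.3 119.3] [49.8 28.1] 5.3
```

```bash
cat >> h.py <<'E'
def go(x,y,z,psi_deg=None):
    "distance in tool axes after turning to psi (yaw of tool y), mm/deg"
    s=sense(); T=R.from_quat(s["tool_rot"]).as_matrix(); p0=np.degrees(np.arctan2(T[1,1],T[0,1]))
    psi=np.radians(p0 if psi_deg is None else psi_deg)
    d=np.array([x,y,z])-s["tcp_pos"]*1000
    X=np.array([-np.sin(psi),np.cos(psi),0]);Y=np.array([np.cos(psi),np.sin(psi),0])
    print("t",round(s["t"],2),"tcp",np.round(s["tcp_pos"]*1000,1),"psi",round(p0,2),"turn z",round(p0-np.degrees(psi),2),"shift",np.round([d@X,d@Y,-d[2]],1))
E
python3 - <<'E'
from h import *
p,d=snapshot("side"); W=cloud("side",d); w=W[d>0]
for x in range(150,700,50):
    print(x,[ (lambda q:int(q[:,2].max()*1000) if len(q) else -1)(w[(abs(w[:,0]*1000-x)<25)&(abs(w[:,1]*1000-y)<25)]) for y in range(700,200,-50)])
go(591,330,80,83.4); go(591,330,200,83.4)
E
```

```text
150 [4, 4, 2, 3, 4, 3, 3, 3, 4, 3]
200 [4, 5, 402, 453, 349, 3, 4, 3, 5, 3]
250 [5, 349, 450, 454, 3, 3, 4, 4, 3, 3]
300 [202, 203, 197, 4, 4, 4, 3, 38, 39, 3]
350 [202, 203, 198, 5, 3, 4, 4, 36, 43, 41]
400 [202, 203, 203, 5, 5, 4, 3, 32, 36, 31]
450 [201, 202, 202, 4, 4, 4, 4, 33, 4, 4]
500 [4, 3, 4, 4, 4, 4, 13, 14, 4, 4]
550 [4, 5, 4, 4, 3, 4, 4, 28, 28, 5]
600 [114, 111, 113, 111, 3, 4, 3, 29, 29, 2]
650 [113, 86, 112, 110, 4, 5, 5, 4, 4, 4]
t 0.2 tcp [227.3 581.7 209. ] psi 68.64 turn z -14.76 shift [-390.2 -208.2  129. ]
t 0.2 tcp [227.3 581.7 209. ] psi 68.64 turn z -14.76 shift [-390.2 -208.2    9. ]
```

Call:
play_rows(rows=[[[0,0,-5],[0,0,0],0],[[0,0,-5],[0,0,0],0],[[0,0,-4.76],[0,0,0],0],[[0,0,0],[0,-40,0],0],[[0,0,0],[0,-40,0],0],[[0,0,0],[0,-40,0],0],[[0,0,0],[0,-40,0],0],[[0,0,0],[-10,-40,0],0],[[0,0,0],[-39,-8,0],0],[[0,0,0],[-40,0,0],0],[[0,0,0],[-40,0,0],0],[[0,0,0],[-40,0,0],0]], grip_force=40)

```text
t: 1.2
tcp_pos: [0.3731, 0.3552, 0.21]
tool_rot: [0.058, 0.998, 0.0, 0.0]
force: [0.4, 1.1, 1.4]
finger_gap: 1.003
gripper_force: 0.0
```

Call:
play_rows(rows=[[[0,0,0],[-40,0,0],0],[[0,0,0],[-40,0,0],0],[[0,0,0],[-40,0,0],0],[[0,0,0],[-40,0,15],0],[[0,0,0],[-40,0,40],0],[[0,0,0],[-21,0,40],0],[[0,0,0],[0,0,34],0],[[0,0,0],[0,0,0],0],[[0,0,0],[0,0,0],0]])

```text
t: 1.95
tcp_pos: [0.5759, 0.3312, 0.0922]
tool_rot: [0.058, 0.998, -0.001, -0.003]
force: [-0.8, -0.3, 0.6]
finger_gap: 1.003
gripper_force: 0.0
```

```bash
python3 - <<'E'
from h import *
go(591.3,330.2,16,83.4)
p,d=snapshot("side"); crop(p,"c",200,90,400,240,4)
E
```

```text
t 1.95 tcp [575.9 331.2  92.2] psi 83.38 turn z -0.02 shift [-15.4   0.8  76.2]
```

View pics/c.png

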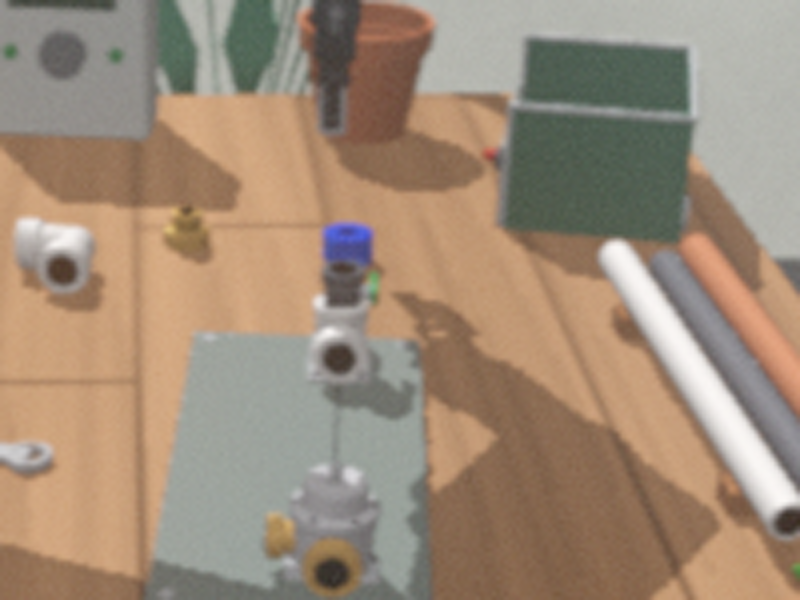

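Call:
play_rows(rows=[[[0,0,0],[-15.4,0.8,0],0],[[0,0,0],[0,0,0],0],[[0,0,0],[0,0,30],0],[[0,0,0],[0,0,30],0],[[0,0,0],[0,0,16],0],[[0,0,0],[0,0,0],0],[[0,0,0],[0,0,0],1],[[0,0,0],[0,0,0],1],[[0,0,0],[0,0,0],1],[[0,0,0],[0,0,0],1],[[0,0,0],[0,0,0],1],[[0,0,0],[0,0,0],1]], grip_force=40)

```text
t: 3.0
tcp_pos: [0.5939, 0.3313, 0.0196]
tool_rot: [0.058, 0.998, 0.0, 0.001]
force: [-0.5, 0.7, -0.2]
finger_gap: 0.141
gripper_force: 0.0
```

```bash
python3 - <<'E'
from h import *
go(591.3,330.2,16,83.4); s=sense(); print(s["finger_gap"]*85,s["gripper_force"])
E
```

```text
t 3.0 tcp [593.9 331.3  19.6] psi 83.4 turn z 0.0 shift [ 2.4 -1.4  3.6]
12.024875010760699 0.0
```

```bash
python3 - <<'E'
from h import *
s=sense(); print(s["finger_gap"]*85,s["gripper_force"],s["tcp_pos"])
p,d=snapshot("side"); p2,d2=snapshot("top")
a=cv2.resize(p[110:180,240:330],(540,420),interpolation=2);b=cv2.resize(p2[110:180,100:143],(258,420),interpolation=2)
cv2.imwrite("pics/d.png",np.hstack([a,b])[:,:,::-1])
E
```

```text
12.024875010760699 0.0 [0.59389562 0.33131959 0.01955559]
```

View pics/d.png

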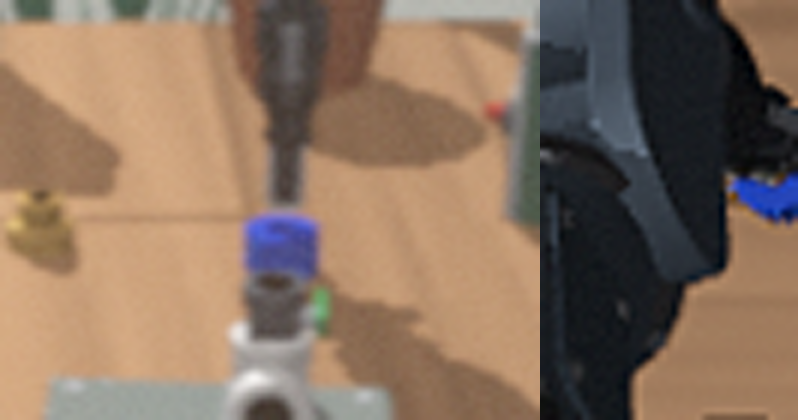

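```bash
python3 - <<'E'
from h import *
c,K,D=cam("side"); Rc=R.from_quat(c["attitude"])
def proj(P):
    q=Rc.inv().apply(np.float64(P)/1000-c["xyz"]); return np.round(cv2.projectPoints(q,np.zeros(3),np.zeros(3),K,D)[0].reshape(-1,2),1)
print("tip now z 12/20/28",proj([[594,331,12],[594,331,20],[594,331,28],[594,331,40]]),"seen 287.5,144")
print("before",proj([[576,331,84],[576,331,97],[576,331,110]]),"seen 283,122")
print("knob top",proj([[591.3,330.2,26]]),"seen 287,148.5")
p,d=snapshot("top");W=cloud("top",d);w=W[125:150,125:143].reshape(-1,3);m=(p[125:150,125:143].reshape(-1,3).astype(int)@[-1,-1,2]>80);print(m.sum(),np.round(w[m]*1000)[::8])
p,d=snapshot("side");W=cloud("side",d);
hit=p.astype(int)@[-1,-1,2]>80; hit[:100]=0;hit[170:]=0;hit[:,:260]=0;hit[:,310:]=0
w=W[hit]*1000;print(hit.sum(),np.round([w.min(0),np.median(w,0),w.max(0)]))
for v in range(100,148,4): print(v,np.round(W[v,284:292:3]*1000).tolist())
E
```

```text
tip now z 12/20/28 [[286.5 151.4]
 [286.6 149.2]
 [286.7 146.9]
 [286.9 143.5]] seen 287.5,144
before [[281.9 130.9]
 [282.  127.1]
 [282.1 123.3]] seen 283,122
knob top [[285.9 147.6]] seen 287,148.5
58 [[594. 331.  -4.]
 [590. 333.   0.]
 [583. 334.  25.]
 [579. 338.  29.]
 [577. 344.  25.]
 [577. 322.  26.]
 [574. 322.  27.]
 [572. 332.  11.]]
101 [[574. 304.   0.]
 [593. 317.  23.]
 [620. 395.  30.]]
100 [[576.0, 304.0, 195.0], [584.0, 291.0, 199.0], [593.0, 294.0, 198.0]]
104 [[576.0, 300.0, 184.0], [585.0, 298.0, 184.0], [594.0, 298.0, 184.0]]
108 [[576.0, 296.0, 172.0], [586.0, 299.0, 171.0], [594.0, 290.0, 174.0]]
112 [[581.0, 335.0, 146.0], [585.0, 292.0, 161.0], [595.0, 296.0, 159.0]]
116 [[579.0, 315.0, 140.0], [586.0, 293.0, 148.0], [595.0, 293.0, 148.0]]
120 [[585.0, 361.0, 110.0], [586.0, 285.0, 138.0], [597.0, 298.0, 133.0]]
124 [[575.0, 272.0, 129.0], [584.0, 272.0, 130.0], [593.0, 267.0, 131.0]]
128 [[577.0, 284.0, 112.0], [586.0, 279.0, 114.0], [596.0, 283.0, 112.0]]
132 [[580.0, 301.0, 92.0], [589.0, 301.0, 92.0], [598.0, 296.0, 94.0]]
136 [[584.0, 331.0, 66.0], [592.0, 321.0, 70.0], [602.0, 324.0, 69.0]]
140 [[583.0, 323.0, 56.0], [593.0, 323.0, 56.0], [602.0, 321.0, 56.0]]
144 [[595.0, 419.0, 1.0], [607.0, 430.0, -3.0], [616.0, 419.0, 2.0]]
```

Call:
play_rows(rows=[[[0,0,0],[2.4,-1.4,0],0],[[0,0,0],[0,0,0],0],[[0,0,0],[0,0,0],0],[[0,0,0],[0,0,0],0],[[0,0,0],[0,0,0],0],[[0,0,0],[0,0,0],0],[[0,0,0],[0,0,6],0],[[0,0,0],[0,0,6],0],[[0,0,0],[0,0,0],0]])

```text
t: 3.95
tcp_pos: [0.5897, 0.3296, 0.0049]
tool_rot: [0.058, 0.998, -0.001, -0.001]
force: [0.6, -0.3, 0.7]
finger_gap: 1.0
gripper_force: 0.0
```

```bash
python3 - <<'E'
from h import *
s=sense(); print(s["finger_gap"]*85,s["force"],s["tcp_pos"])
p,d=snapshot("side");W=cloud("side",d)
cv2.imwrite("pics/e.png",cv2.resize(p[100:180,240:330],(720,600),interpolation=2)[:,:,::-1])
for v in range(124,170,2): print(v,np.round(W[v,286]*1000).tolist(),p[v,286])
E
```

```text
84.99700903304213 [ 0.59016279 -0.25172185  0.74381387] [0.58969418 0.3295715  0.00491289]
124 [580.0, 262.0, 133.0] [92 82 82]
126 [581.0, 267.0, 125.0] [78 70 67]
128 [580.0, 259.0, 121.0] [71 61 61]
130 [581.0, 259.0, 115.0] [75 64 61]
132 [595.0, 376.0, 63.0] [75 63 57]
134 [595.0, 375.0, 56.0] [80 64 61]
136 [582.0, 260.0, 95.0] [81 70 67]
138 [581.0, 256.0, 90.0] [76 63 58]
140 [584.0, 274.0, 76.0] [76 66 59]
142 [584.0, 270.0, 71.0] [69 58 51]
144 [585.0, 276.0, 61.0] [77 65 59]
146 [585.0, 274.0, 55.0] [73 63 54]
148 [585.0, 274.0, 49.0] [96 87 85]
150 [590.0, 314.0, 24.0] [ 94  93 153]
152 [590.0, 311.0, 19.0] [ 71  74 135]
154 [590.0, 311.0, 12.0] [ 80  81 136]
156 [567.0, 120.0, 90.0] [80 68 62]
158 [567.0, 114.0, 87.0] [91 79 75]
160 [566.0, 104.0, 85.0] [95 85 84]
162 [566.0, 104.0, 79.0] [91 81 80]
164 [566.0, 107.0, 71.0] [90 81 78]
166 [567.0, 108.0, 64.0] [119 112 111]
168 [566.0, 102.0, 61.0] [173 170 165]
```

View pics/e.png

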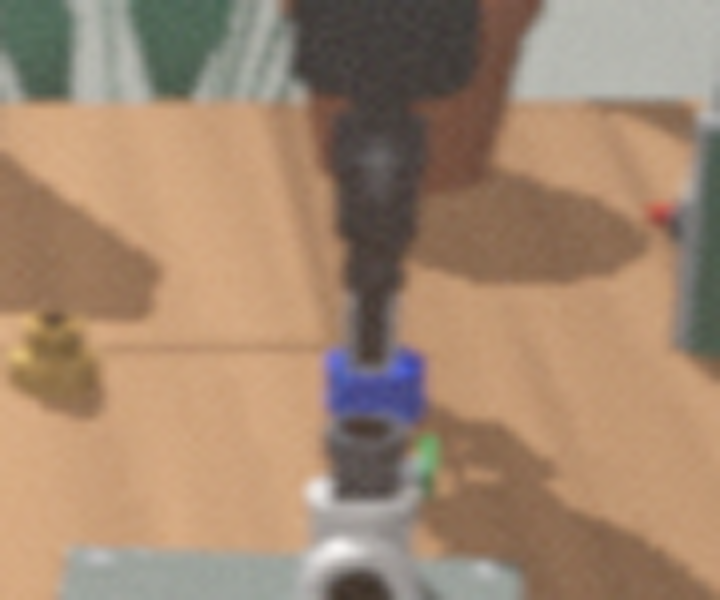

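Call:
play_rows(rows=[[[0,0,0],[-1,0,8],0],[[0,0,0],[0,0,8],0],[[0,0,0],[0,0,5],0],[[0,0,0],[0,0,3],0],[[0,0,0],[0,0,0],0],[[0,0,0],[0,0,0],1],[[0,0,0],[0,0,0],1],[[0,0,0],[0,0,0],1],[[0,0,0],[0,0,0],1],[[0,0,0],[0,0,0],1],[[0,0,0],[0,0,0],1],[[0,0,0],[0,0,0],1]], grip_force=40)

```text
t: 5.0
tcp_pos: [0.5924, 0.3302, -0.0166]
tool_rot: [0.058, 0.998, 0.0, 0.001]
force: [-0.5, -0.3, 3.9]
finger_gap: 0.452
gripper_force: 40.5
```

```bash
python3 - <<'E'
from h import *
s=sense(); print(s["finger_gap"]*85,s["gripper_force"],s["force"],s["tcp_pos"],s["q"])
E
```

```text
38.43970751639282 40.52453359588981 [-0.53682569 -0.27086121  3.86057682] [ 0.59244668  0.33016756 -0.016639  ] [ 3.44021005e-01  8.80912006e-01  1.42189640e+00  1.76515426e-05
  8.37350824e-01 -1.11165139e+00]
```

Call:
play_rows(rows=[[[0,0,0],[0,0,-10],1],[[0,0,0],[0,0,-35],1],[[0,0,0],[0,0,-40],1],[[0,0,0],[0,0,-40],1],[[0,0,0],[0,-20,-20],1],[[0,0,0],[0,-40,0],1],[[0,0,0],[0,-40,0],1],[[0,0,0],[0,-40,0],1],[[0,0,0],[0,-40,0],1],[[0,0,0],[0,-40,0],1],[[0,0,0],[0,-40,0],1],[[0,0,0],[0,-40,0],1]])

```text
t: 6.0
tcp_pos: [0.5564, 0.0302, 0.128]
tool_rot: [0.057, 0.998, -0.0, -0.0]
force: [1.9, -1.0, -1.0]
finger_gap: 0.456
gripper_force: 40.5
```

Call:
play_rows(rows=[[[0,0,0],[0,-40,0],1],[[0,0,0],[0,-40,0],1],[[0,0,0],[0,-40,0],1],[[0,0,0],[0,-30,0],1],[[0,0,0],[4,-20,0],1],[[0,0,0],[0,0,0],1],[[0,0,0],[0,0,0],1],[[0,0,0],[0,0,0],1]])

```text
t: 6.67
tcp_pos: [0.5335, -0.1358, 0.1277]
tool_rot: [0.058, 0.998, 0.0, -0.0]
force: [-0.5, -0.0, -0.6]
finger_gap: 0.458
gripper_force: 40.5
```

```bash
python3 - <<'E'
from h import *
go(531.4,-153.8,58,83.4); s=sense(); print(s["finger_gap"]*85,s["force"],s["q"])
p,d=snapshot("side");W=cloud("side",d); cv2.imwrite("pics/f.png",cv2.resize(p[130:260,220:340],(552,598),interpolation=2)[:,:,::-1])
h=p.astype(int)@[-1,-1,2]>60; h[:120]=0; h[250:]=0; h[:,:240]=0; h[:,330:]=0; 
w=W[h]*1000; w=w[abs(w[:,1]+160)<60]; v,u=np.nonzero(h); print(len(w),np.round([np.percentile(w,5,axis=0),np.median(w,0),np.percentile(w,95,axis=0)]),"px",u.min(),u.max(),v.min(),v.max())
E
```

```text
t 6.67 tcp [ 533.5 -135.8  127.7] psi 83.39 turn z -0.01 shift [  0.  -18.1  69.7]
38.94947160474009 [-0.50404198 -0.00708453 -0.55471201] [-4.52547416e-01  5.40678710e-01  1.69822404e+00  5.78504928e-04
  9.03546553e-01 -1.90825410e+00]
104 [[ 515. -160.  150.]
 [ 533. -147.  166.]
 [ 553. -132.  179.]] px 276 293 167 182
```

View pics/f.png

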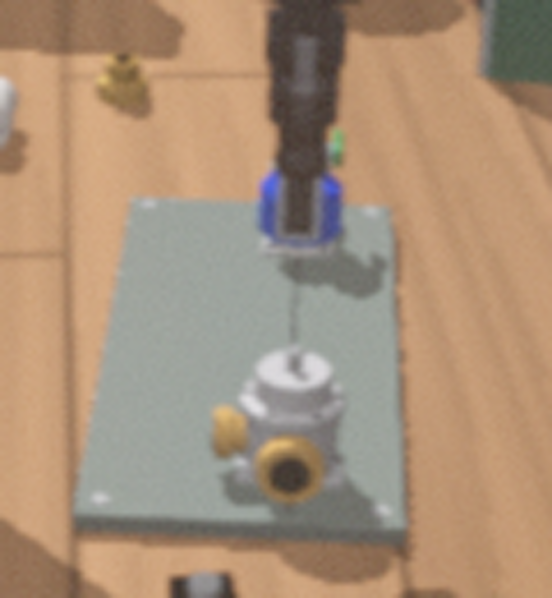

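```bash
python3 - <<'E'
from h import *
o,r=rays("side",[[284,205.7],[284,207.5]])
t=(-.154-o[1])/r[:,1]; print((o+r*t[:,None])*1000)
o,r=rays("side",[[284.5,175]]); t=(-.157-o[1])/r[:,1]; print("knob face",(o+r*t[:,None])*1000)
E
```

```text
[[ 533.84162857 -154.           85.79435858]
 [ 534.0268487  -154.           80.91614787]]
knob face [[ 531.57507411 -157.          167.41667072]]
```

Call:
play_rows(rows=[[[0,0,0],[0,-18,0],1],[[0,0,0],[0,0,20],1],[[0,0,0],[0,0,15],1],[[0,0,0],[0,0,0],1],[[0,0,0],[0,0,0],1]])

```text
t: 7.13
tcp_pos: [0.5313, -0.1527, 0.0921]
tool_rot: [0.057, 0.998, 0.001, -0.001]
force: [0.8, 0.3, -1.0]
finger_gap: 0.454
gripper_force: 40.5
```

```bash
python3 - <<'E'
from h import *
go(531.4,-153.8,58,83.4)
p,d=snapshot("side"); cv2.imwrite("pics/g.png",cv2.resize(p[160:250,240:330],(600,600),interpolation=2)[:,:,::-1])
E
```

```text
t 7.13 tcp [ 531.3 -152.7   92.1] psi 83.51 turn z 0.11 shift [-0.2 -1.1 34.1]
```

View pics/g.png

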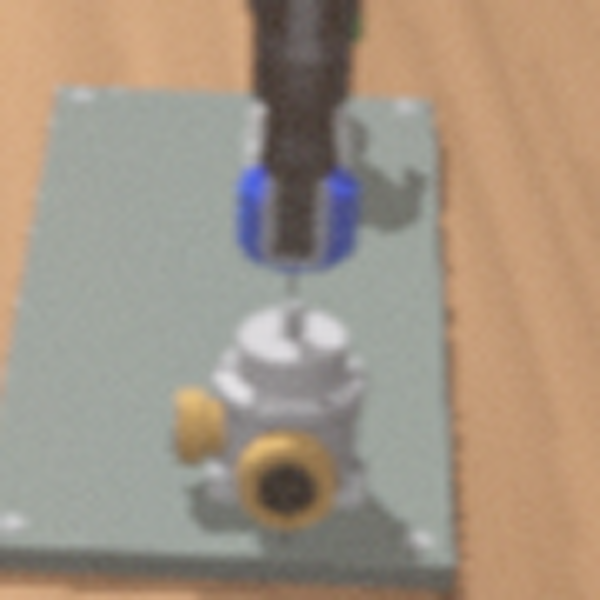

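Call:
play_rows(rows=[[[0,0,0],[-1.2,-1.2,0],1],[[0,0,0],[0,0,10],1],[[0,0,0],[0,0,8],1],[[0,0,0],[0,0,5],1],[[0,0,0],[0,0,4],1],[[0,0,0],[0,0,0],1],[[0,0,0],[0,0,0],1]])

```text
t: 7.77
tcp_pos: [0.5326, -0.1557, 0.0652]
tool_rot: [0.058, 0.998, 0.0, -0.0]
force: [0.3, 0.3, -0.7]
finger_gap: 0.452
gripper_force: 40.5
```

```bash
python3 - <<'E'
from h import *
go(532,-154,58,83.4); print(sense()["force"])
E
```

```text
t 7.77 tcp [ 532.6 -155.7   65.2] psi 83.39 turn z -0.01 shift [0.8 1.6 7.2]
[ 0.26523448  0.30393657 -0.66399581]
```

Call:
play_rows(rows=[[[0,0,0],[0,1,3],1],[[0,0,0],[0,0,2.5],1],[[0,0,0],[0,0,1],1],[[0,0,0],[0,0,0],1],[[0,0,0],[0,0,0],1]])

```text
t: 8.18
tcp_pos: [0.533, -0.1547, 0.0591]
tool_rot: [0.058, 0.998, -0.0, 0.0]
force: [0.5, -0.5, -0.7]
finger_gap: 0.456
gripper_force: 40.5
```

```bash
python3 - <<'E'
from h import *
go(532,-154,58,83.4); print(sense()["force"])
E
```

```text
t 8.18 tcp [ 533.  -154.7   59.1] psi 83.4 turn z 0.0 shift [1.1 0.6 1.1]
[ 0.45726434 -0.47090727 -0.68359776]
```

Call:
play_rows(rows=[[[0,0,0],[0.6,0,1.2],1],[[0,0,0],[0,0,0],1],[[0,0,0],[0,0,0],0],[[0,0,0],[0,0,0],0],[[0,0,0],[0,0,0],0],[[0,0,0],[0,0,0],0],[[0,0,0],[0,0,0],0],[[0,0,0],[0,0,-10],0],[[0,0,0],[0,0,-30],0],[[0,0,0],[0,0,-30],0],[[0,0,0],[0,0,0],0],[[0,0,0],[0,0,0],0]])

```text
t: 9.18
tcp_pos: [0.5339, -0.1554, 0.1304]
tool_rot: [0.057, 0.998, -0.001, 0.002]
force: [-0.9, -0.5, -1.0]
finger_gap: 1.006
gripper_force: 0.0
```

Call:
play_rows(rows=[[[0,0,0],[28,-28,0],0],[[0,0,0],[28,-28,0],0],[[0,0,0],[28,-28,0],0],[[0,0,0],[28,-28,0],0],[[0,0,0],[28,-28,0],0],[[0,0,0],[20,-10,30],0],[[0,0,0],[0,0,30],0],[[0,0,0],[0,0,0],0],[[0,0,0],[0,0,0],0]])

```text
t: 9.93
tcp_pos: [0.3549, -0.2839, 0.0666]
tool_rot: [0.058, 0.998, 0.002, -0.002]
force: [1.0, 0.4, -0.1]
finger_gap: 1.004
gripper_force: 0.0
```

```bash
python3 - <<'E'
from h import *
go(356.2,-285.5,-22,83.4); print(sense()["force"])
p,d=snapshot("side"); cv2.imwrite("pics/i.png",cv2.resize(p[160:300,170:350],(771,600),interpolation=2)[:,:,::-1])
p,d=snapshot("top"); W=cloud("top",d); np.save("W1.npy",W)
h=(p.astype(int)@[-1,-1,2]>60); h[:140]=0;h[185:]=0;h[:,:300]=0;h[:,345:]=0
w=W[h]*1000;w=w[w[:,2]<150]; print(len(w),np.round([w.min(0),w.mean(0),w.max(0)],1)); w=w[w[:,2]>92]; print(np.round(np.r_[cv2.minEnclosingCircle(np.float32(w[:,:2]))[0],np.median(w[:,2])],1))
E
```

```text
t 9.93 tcp [ 354.9 -283.9   66.6] psi 83.34 turn z -0.06 shift [-1.5 -1.4 88.6]
[ 0.98759338  0.37683459 -0.12936229]
219 [[ 511.6 -184.5    9.5]
 [ 531.4 -152.8   96. ]
 [ 555.9 -132.1  104.7]]
[ 532.7 -153.    99.1]
```

View pics/i.png

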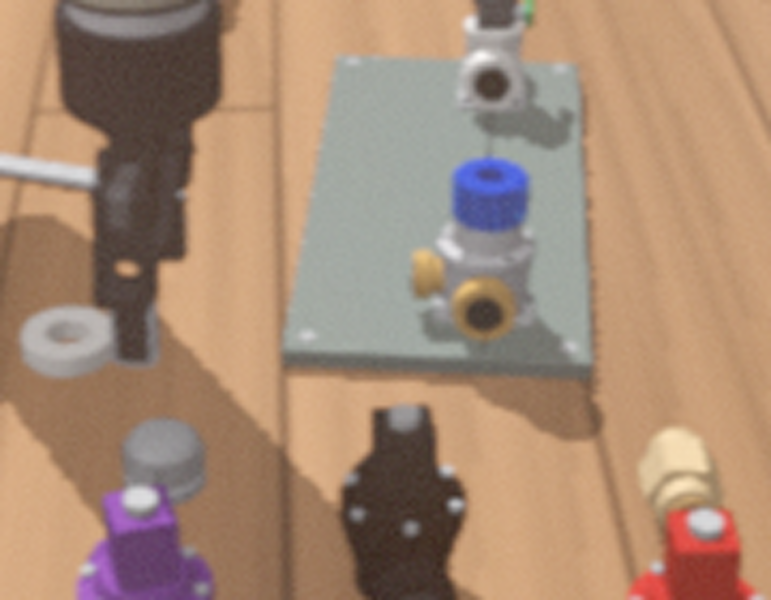

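Call:
play_rows(rows=[[[0,0,0],[-1.5,-1.4,0],0],[[0,0,0],[0,0,30],0],[[0,0,0],[0,0,30],0],[[0,0,0],[0,0,20],0],[[0,0,0],[0,0,8],0],[[0,0,0],[0,0,0],0],[[0,0,0],[0,0,0],1],[[0,0,0],[0,0,0],1],[[0,0,0],[0,0,0],1],[[0,0,0],[0,0,0],1],[[0,0,0],[0,0,0],1],[[0,0,0],[0,0,0],1]], grip_force=50)

```text
t: 11.03
tcp_pos: [0.3582, -0.2876, -0.0183]
tool_rot: [0.058, 0.998, -0.001, 0.001]
force: [0.3, 0.6, 10.6]
finger_gap: 0.442
gripper_force: 48.9
```

```bash
python3 - <<'E'
from h import *
go(457.8,-145.5,60,83.4); s=sense();print(s["force"],s["gripper_force"],s["finger_gap"]*85)
E
```

```text
t 11.03 tcp [ 358.2 -287.6  -18.3] psi 83.4 turn z 0.0 shift [-82.6 152.6 -78.3]
[ 0.29732853  0.55756153 10.5893827 ] 48.867812672447144 37.60495823489067
```

Call:
play_rows(rows=[[[0,0,0],[0,0,-10],1],[[0,0,0],[0,0,-30],1],[[0,0,0],[0,0,-40],1],[[0,0,0],[-19,34,0],1],[[0,0,0],[-19,34,0],1],[[0,0,0],[-19,34,0],1],[[0,0,0],[-19,34,0],1],[[0,0,0],[-8,16,0],1],[[0,0,0],[0,0,0],1],[[0,0,0],[0,0,0],1]])

```text
t: 11.87
tcp_pos: [0.4586, -0.1446, 0.0606]
tool_rot: [0.056, 0.998, -0.0, 0.0]
force: [-0.0, 0.1, -0.9]
finger_gap: 0.445
gripper_force: 50.7
```

```bash
python3 - <<'E'
from h import *
go(459,-145.5,-6,83.4); s=sense();print(s["force"])
p,d=snapshot("side"); cv2.imwrite("pics/j.png",cv2.resize(p[130:250,200:320],(600,600),interpolation=2)[:,:,::-1])
E
```

```text
t 11.87 tcp [ 458.6 -144.6   60.6] psi 83.58 turn z 0.18 shift [-0.5 -0.9 66.6]
[-0.00094104  0.10669931 -0.9160814 ]
```

View pics/j.png

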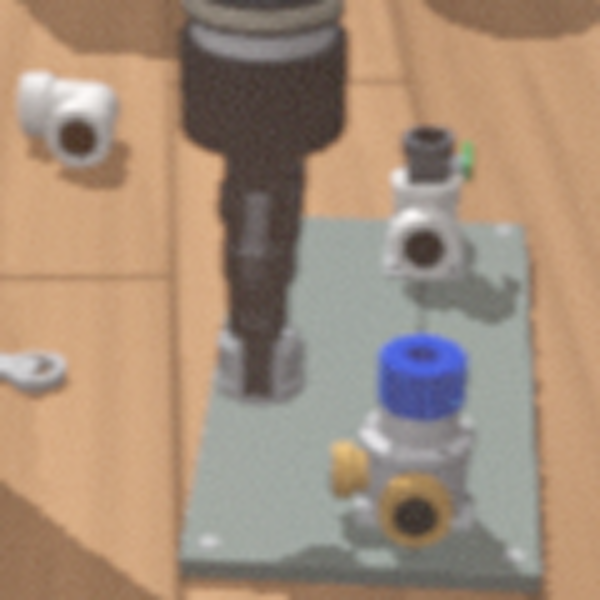

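Call:
play_rows(rows=[[[0,0,0],[-0.5,-0.9,25],1],[[0,0,0],[0,0,20],1],[[0,0,0],[0,0,10],1],[[0,0,0],[0,0,6],1],[[0,0,0],[0,0,3],1],[[0,0,0],[0,0,2],1],[[0,0,0],[0,0,0],1],[[0,0,0],[0,0,0],1]])

```text
t: 12.58
tcp_pos: [0.4592, -0.1468, -0.0055]
tool_rot: [0.058, 0.998, -0.0, 0.001]
force: [0.9, 0.4, -1.1]
finger_gap: 0.442
gripper_force: 50.7
```

```bash
python3 - <<'E'
from h import *
go(459,-145.5,-7,83.4); s=sense();print(s["force"])
E
```

```text
t 12.58 tcp [ 459.2 -146.8   -5.5] psi 83.38 turn z -0.02 shift [0.3 1.3 1.5]
[ 0.91948911  0.39571266 -1.11655122]
```

Call:
play_rows(rows=[[[0,0,0],[0,0.8,1.5],1],[[0,0,0],[0,0,0.8],1],[[0,0,0],[0,0,0],0.4],[[0,0,0],[0,0,0],0],[[0,0,0],[0,0,0],0],[[0,0,0],[0,0,0],0],[[0,0,0],[0,0,0],0],[[0,0,0],[0,0,0],0],[[0,0,0],[0,0,-10],0],[[0,0,0],[0,0,-30],0],[[0,0,0],[0,0,-40],0],[[0,0,0],[0,0,-40],0]])

```text
t: 13.58
tcp_pos: [0.4578, -0.1451, 0.1127]
tool_rot: [0.058, 0.998, 0.001, -0.001]
force: [1.3, -0.3, 0.2]
finger_gap: 1.001
gripper_force: 0.0
```

Call:
play_rows(rows=[[[0,0,7.1],[0,0,0],0],[[0,0,7.1],[0,0,0],0],[[0,0,7.1],[0,0,0],0],[[0,0,7.1],[0,0,0],0],[[0,0,7.1],[0,0,0],0],[[0,0,7.1],[0,0,0],0],[[0,0,7.1],[0,0,0],0],[[0,0,7.1],[0,0,0],0],[[0,0,7.1],[0,0,0],0],[[0,0,7.1],[0,0,0],0],[[0,0,7.1],[0,0,0],0],[[0,0,7.1],[0,0,0],0]])

```text
t: 14.58
tcp_pos: [0.4587, -0.1455, 0.1122]
tool_rot: [0.72, 0.694, -0.0, -0.0]
force: [0.3, -0.1, -0.1]
finger_gap: 1.001
gripper_force: 0.0
```

```bash
python3 - <<'E'
from h import *
go(611.0,-319.5,70,-2); s=sense();print(s["force"],s["q"])
p,d=snapshot("side"); W=cloud("side",d); crop(p,"k",220,150,420,290,4)
v,u=np.nonzero((p.astype(int)@[0,1,-1]>25)&(W[:,:,2]>.012)&(abs(W[:,:,0]-.61)<.05)&(abs(W[:,:,1]+.32)<.06)); w=W[v,u]*1000
print(len(w),np.round([w.min(0),w.mean(0),w.max(0)],1), cv2.minAreaRect(np.float32(w[:,:2])))
E
```

```text
t 14.58 tcp [ 458.7 -145.5  112.2] psi -2.15 turn z -0.15 shift [-168.6  158.3   42.2]
[ 0.3475961  -0.1023317  -0.06165282] [-5.39881963e-01  4.93951868e-01  1.88125942e+00  7.54624683e-06
  7.66405640e-01 -5.02361121e-01]
293 [[ 593.9 -352.4   12.5]
 [ 610.6 -327.    28.7]
 [ 633.3 -293.4   38.3]] ((613.34033203125, -323.0154724121094), (59.13363265991211, 39.07124710083008), 87.1332015991211)
```

View pics/k.png

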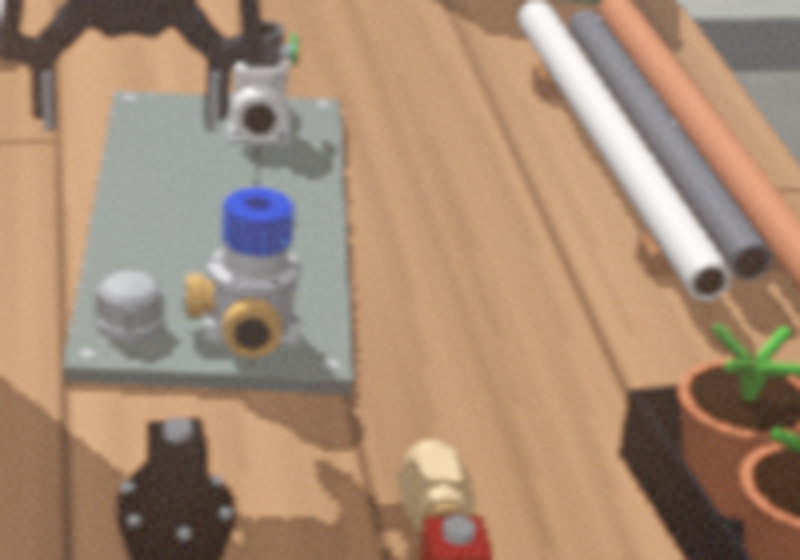

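Call:
play_rows(rows=[[[0,0,0.9],[0,0,0],0],[[0,0,0],[-28,26,0],0],[[0,0,0],[-28,26,0],0],[[0,0,0],[-28,26,0],0],[[0,0,0],[-28,26,0],0],[[0,0,0],[-28,26,0],0],[[0,0,0],[-22,22,0],0],[[0,0,0],[0,0,30],0],[[0,0,0],[0,0,30],0],[[0,0,0],[0,0,0],0],[[0,0,0],[0,0,0],0]])

```text
t: 15.55
tcp_pos: [0.6013, -0.3133, 0.0498]
tool_rot: [0.723, 0.691, -0.0, -0.003]
force: [0.8, 0.5, 0.5]
finger_gap: 0.997
gripper_force: 0.0
```

```bash
python3 - <<'E'
from h import *
go(611.3,-319.5,-16,-3); s=sense();print(s["force"],s["q"])
E
```

```text
t 15.55 tcp [ 601.3 -313.3   49.8] psi -2.61 turn z 0.39 shift [-5.7 10.3 65.8]
[0.76297358 0.46686674 0.54491858] [-6.44727117e-01  7.89802157e-01  1.39905566e+00  2.69269807e-05
  9.58523248e-01 -5.99146591e-01]
```

Call:
play_rows(rows=[[[0,0,0],[-5.7,10.3,0],0],[[0,0,0],[0,0,25],0],[[0,0,0],[0,0,22],0],[[0,0,0],[0,0,12],0],[[0,0,0],[0,0,6],0],[[0,0,0],[0,0,0],0],[[0,0,0],[0,0,0],1],[[0,0,0],[0,0,0],1],[[0,0,0],[0,0,0],1],[[0,0,0],[0,0,0],1],[[0,0,0],[0,0,0],1],[[0,0,0],[0,0,0],1]], grip_force=30)

```text
t: 16.55
tcp_pos: [0.6139, -0.3213, -0.0119]
tool_rot: [0.724, 0.69, 0.0, 0.001]
force: [-1.0, 1.8, 5.1]
finger_gap: 0.437
gripper_force: 30.0
```

```bash
python3 - <<'E'
from h import *
go(553.8,39.7,70,-6.6); s=sense();print(s["force"],s["gripper_force"],s["finger_gap"]*85)
E
```

```text
t 16.55 tcp [ 613.9 -321.3  -11.9] psi -2.7 turn z 3.9 shift [ 351.7 -101.2  -81.9]
[-0.96379921  1.77686044  5.13799382] 30.00835955142975 37.12108656119684
```

Call:
play_rows(rows=[[[0,0,0],[0,0,-10],1],[[0,0,0],[0,0,-30],1],[[0,0,3.9],[0,0,-35],1],[[0,0,0],[0,0,-35],1],[[0,0,0],[30,0,-15],1],[[0,0,0],[38,-10,0],1],[[0,0,0],[38,-12,0],1],[[0,0,0],[38,-12,0],1],[[0,0,0],[38,-12,0],1],[[0,0,0],[38,-12,0],1],[[0,0,0],[38,-12,0],1],[[0,0,0],[38,-12,0],1]])

```text
t: 17.55
tcp_pos: [0.565, -0.0157, 0.1121]
tool_rot: [0.747, 0.665, 0.0, 0.0]
force: [-0.3, 0.2, -0.9]
finger_gap: 0.434
gripper_force: 30.4
```

Call:
play_rows(rows=[[[0,0,0],[34,-12,0],1],[[0,0,0],[15,-6,20],1],[[0,0,0],[0,0,0],1],[[0,0,0],[0,0,0],1]])

```text
t: 17.88
tcp_pos: [0.5525, 0.0344, 0.0913]
tool_rot: [0.746, 0.666, -0.001, -0.001]
force: [-0.8, -0.2, 0.0]
finger_gap: 0.438
gripper_force: 30.4
```

```bash
python3 - <<'E'
from h import *
go(553.8,40.2,2,-6.6); s=sense();print(s["force"],s["finger_gap"]*85)
E
```

```text
t 17.88 tcp [552.5  34.4  91.3] psi -6.45 turn z 0.15 shift [ 5.9  0.7 89.3]
[-0.7884701  -0.156939    0.03756284] 37.21279053109631
```

Call:
play_rows(rows=[[[0,0,0],[5.5,0.7,0],1],[[0,0,0],[0,0,30],1],[[0,0,0],[0,0,30],1],[[0,0,0],[0,0,18],1],[[0,0,0],[0,0,6],1],[[0,0,0],[0,0,3],1],[[0,0,0],[0,0,0],1],[[0,0,0],[0,0,0],1]])

```text
t: 18.55
tcp_pos: [0.5562, 0.0381, 0.0057]
tool_rot: [0.747, 0.665, 0.001, 0.001]
force: [0.7, -0.8, -1.1]
finger_gap: 0.436
gripper_force: 30.4
```

```bash
python3 - <<'E'
from h import *
go(553.8,40.2,0,-6.6); s=sense();print(s["force"],s["finger_gap"]*85)
E
```

```text
t 18.55 tcp [556.2  38.1   5.7] psi -6.65 turn z -0.05 shift [ 1.8 -2.6  5.7]
[ 0.66199036 -0.81257942 -1.13783324] 37.039612631105435
```

Down until touch, release, retreat.

Call:
play_rows(rows=[[[0,0,0],[1,-2,3],1],[[0,0,0],[0,0,2],1],[[0,0,0],[0,0,1],1],[[0,0,0],[0,0,0],1],[[0,0,0],[0,0,0],0.45],[[0,0,0],[0,0,0],0.3],[[0,0,0],[0,0,0],0],[[0,0,0],[0,0,0],0],[[0,0,0],[0,0,0],0],[[0,0,0],[0,0,-10],0],[[0,0,0],[0,0,-35],0],[[0,0,0],[0,0,-40],0]])

```text
t: 19.55
tcp_pos: [0.5507, 0.0402, 0.0827]
tool_rot: [0.747, 0.665, -0.002, -0.003]
force: [0.5, 0.3, 0.1]
finger_gap: 1.002
gripper_force: 0.0
```

Call:
play_rows(rows=[[[0,0,0],[0,0,-40],0],[[0,0,0],[-40,0,0],0],[[0,0,0],[-40,0,0],0],[[0,0,0],[-40,-5,0],0],[[0,0,0],[-40,-5,0],0],[[0,0,0],[-40,-5,0],0],[[0,0,0],[-40,-5,0],0],[[0,0,0],[-40,-5,0],0],[[0,0,0],[-40,-5,0],0],[[0,0,0],[-40,0,0],0],[[0,0,0],[-36,0,0],0],[[0,0,0],[0,0,0],0]])

```text
t: 20.55
tcp_pos: [0.4778, -0.3586, 0.1249]
tool_rot: [0.749, 0.663, -0.001, 0.004]
force: [1.0, -0.2, 0.3]
finger_gap: 1.001
gripper_force: 0.0
```

```bash
python3 - <<'E'
from h import *
go(471.5,-366.6,44,-3); s=sense();print(s["force"],s["q"])
p,d=snapshot("top"); W=cloud("top",d); w=W.reshape(-1,3); 
m=(abs(w[:,0]-.5545)<.045)&(abs(w[:,1]-.04)<.045)&(w[:,2]>.022)&(w[:,2]<.07); w=w[m]*1000
print(m.sum(),np.round(w.mean(0),1),np.percentile(w[:,2],[50,95]),cv2.minAreaRect(np.float32(w[:,:2])))
p,d=snapshot("side"); a=cv2.resize(p[120:240,225:345],(590,590),interpolation=2); cv2.imwrite("pics/l.png",a[:,:,::-1])
E
```

```text
t 20.55 tcp [ 477.8 -358.6  124.9] psi -6.93 turn z -3.93 shift [-8.4 -5.8 80.9]
[ 0.98303339 -0.22858992  0.31531955] [-0.82960562  0.59399576  1.58782858 -0.0025237   0.9515406  -0.70713106]
297 [551.8  44.7  39.5] [40.5616012  46.82032087] ((553.8584594726562, 50.11903381347656), (74.82687377929688, 39.372657775878906), 82.72467803955078)
```

```bash
python3 - <<'E'
from h import *
go(471.5,-366.6,44,3.5)
p,d=snapshot("top"); W=cloud("top",d); w=W.reshape(-1,3); 
m=(abs(w[:,0]-.5545)<.045)&(abs(w[:,1]-.03)<.0465)&(w[:,2]>.024)&(w[:,2]<.07); w=w[m]*1000
r=cv2.minAreaRect(np.float32(w[:,:2])); print(m.sum(),np.round(w.mean(0),1),r)
E
```

```text
t 20.65 tcp [ 477.  -351.3  124. ] psi -6.78 turn z -10.28 shift [-14.9  -6.5  80. ]
283 [551.   42.6  39.9] ((552.515625, 42.695770263671875), (58.382102966308594, 41.08489990234375), 88.65938568115234)
```

View pics/l.png

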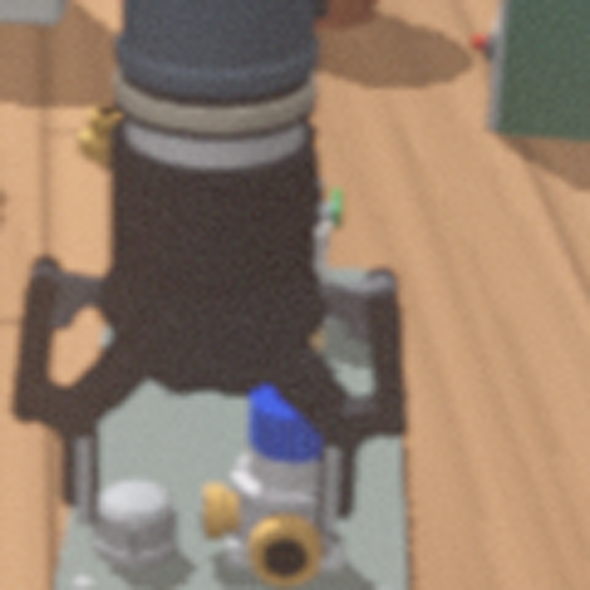

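Call:
play_rows(rows=[[[0,0,-5.2],[0,0,0],0],[[0,0,-5.1],[0,0,0],0],[[0,0,0],[-15,-6.5,0],0],[[0,0,0],[0,0,30],0],[[0,0,0],[0,0,0],0],[[0,0,0],[0,0,0],0]])

```text
t: 21.2
tcp_pos: [0.4709, -0.3634, 0.0925]
tool_rot: [0.684, 0.729, 0.0, -0.003]
force: [-0.3, 0.7, 0.7]
finger_gap: 1.0
gripper_force: 0.0
```

```bash
python3 - <<'E'
from h import *
go(471.5,-366.6,46,3.5)
E
```

```text
t 21.2 tcp [ 470.9 -363.4   92.5] psi 3.68 turn z 0.18 shift [-3.2  0.4 46.5]
```

Call:
play_rows(rows=[[[0,0,0],[-3,0.4,0],0],[[0,0,0],[0,0,20],0],[[0,0,0],[0,0,18],0],[[0,0,0],[0,0,8],0],[[0,0,0],[0,0,0],0],[[0,0,0],[0,0,0],1],[[0,0,0],[0,0,0],1],[[0,0,0],[0,0,0],1],[[0,0,0],[0,0,0],1],[[0,0,0],[0,0,0],1],[[0,0,0],[0,0,0],1],[[0,0,0],[0,0,0],1]], grip_force=70)

```text
t: 22.2
tcp_pos: [0.4729, -0.3688, 0.0487]
tool_rot: [0.684, 0.73, -0.0, 0.001]
force: [-0.6, -0.3, 5.2]
finger_gap: 0.311
gripper_force: 69.9
```

```bash
python3 - <<'E'
from h import *
go(543.1,-52.7,130,-6.6); s=sense();print(s["force"],s["gripper_force"],s["finger_gap"]*85)
E
```

```text
t 22.2 tcp [ 472.9 -368.8   48.7] psi 3.71 turn z 10.31 shift [322.1  33.4 -81.3]
[-0.57200204 -0.25401947  5.23975473] 69.86035466194153 26.436503318651003
```

Call:
play_rows(rows=[[[0,0,0],[0,0,-10],1],[[0,0,0],[0,0,-30],1],[[0,0,0],[0,0,-35],1],[[0,0,0],[0,0,-35],1],[[0,0,5.2],[0,0,-20],1],[[0,0,5.1],[0,0,0],1],[[0,0,0],[30,0,0],1],[[0,0,0],[38,0,0],1],[[0,0,0],[38,4,0],1],[[0,0,0],[38,5,0],1],[[0,0,0],[38,5,0],1],[[0,0,0],[38,5,0],1]])

```text
t: 23.2
tcp_pos: [0.5163, -0.1498, 0.1775]
tool_rot: [0.747, 0.665, -0.0, -0.001]
force: [1.1, -0.4, -3.3]
finger_gap: 0.309
gripper_force: 69.6
```

Call:
play_rows(rows=[[[0,0,0],[38,5,0],1],[[0,0,0],[38,5,0],1],[[0,0,0],[20,2,0],1],[[0,0,0],[0,0,0],1],[[0,0,0],[0,0,0],1]])

```text
t: 23.62
tcp_pos: [0.5393, -0.0565, 0.1774]
tool_rot: [0.746, 0.666, -0.0, -0.0]
force: [-0.7, -0.2, -2.9]
finger_gap: 0.315
gripper_force: 69.6
```

```bash
python3 - <<'E'
from h import *
go(543.1,-54,62,-6.6); s=sense();print(s["force"],s["finger_gap"]*85)
p,d=snapshot("side"); cv2.imwrite("pics/m.png",cv2.resize(p[110:240,225:355],(600,600),interpolation=2)[:,:,::-1])
E
```

```text
t 23.62 tcp [539.3 -56.5 177.4] psi -6.42 turn z 0.18 shift [  2.9   3.5 115.4]
[-0.71804728 -0.19721501 -2.89570287] 26.73654419315904
```

Call:
play_rows(rows=[[[0,0,0],[2.9,3.5,0],1],[[0,0,0],[0,0,30],1],[[0,0,0],[0,0,30],1],[[0,0,0],[0,0,25],1],[[0,0,0],[0,0,15],1],[[0,0,0],[0,0,8],1],[[0,0,0],[0,0,4],1],[[0,0,0],[0,0,0],1],[[0,0,0],[0,0,0],1]])

```text
t: 24.42
tcp_pos: [0.5445, -0.0562, 0.0663]
tool_rot: [0.747, 0.665, 0.0, 0.001]
force: [0.4, 0.3, -2.2]
finger_gap: 0.315
gripper_force: 69.6
```

```bash
python3 - <<'E'
from h import *
go(543.1,-54,60.5,-6.6); s=sense();print(s["force"],s["finger_gap"]*85)
E
```

```text
t 24.42 tcp [544.5 -56.2  66.3] psi -6.65 turn z -0.05 shift [ 2.1 -1.6  5.8]
[ 0.35605089  0.33604731 -2.21831537] 26.76738425268534
```

Call:
play_rows(rows=[[[0,0,0],[1.5,-1.2,2],1],[[0,0,0],[0,0,2],1],[[0,0,0],[0,0,1.5],1],[[0,0,0],[0,0,1],1],[[0,0,0],[0,0,0],1],[[0,0,0],[0,0,0],1]])

```text
t: 24.92
tcp_pos: [0.543, -0.0538, 0.0607]
tool_rot: [0.747, 0.665, 0.0, 0.001]
force: [-2.5, 1.4, 4.5]
finger_gap: 0.312
gripper_force: 70.6
```

```bash
python3 - <<'E'
from h import *
go(543.1,-54,60.5,-6.6); s=sense();print(s["force"],s["finger_gap"]*85)
E
```

```text
t 24.92 tcp [543.  -53.8  60.7] psi -6.58 turn z 0.02 shift [-0.2  0.1  0.2]
[-2.4823803   1.37132094  4.54578226] 26.50020383438707
```

Contact made; release and retreat up, then back towards the robot.

Call:
play_rows(rows=[[[0,0,0],[0,0,0],0.6],[[0,0,0],[0,0,0],0.3],[[0,0,0],[0,0,0],0],[[0,0,0],[0,0,0],0],[[0,0,0],[0,0,0],0],[[0,0,0],[0,0,-10],0],[[0,0,0],[0,0,-30],0],[[0,0,0],[0,0,-40],0],[[0,0,0],[0,0,-40],0],[[0,0,0],[0,0,-20],0],[[0,0,0],[0,-38,0],0],[[0,0,0],[0,-38,0],0]])

```text
t: 25.92
tcp_pos: [0.4695, -0.0461, 0.2018]
tool_rot: [0.746, 0.665, 0.002, 0.004]
force: [-2.3, 0.6, -0.7]
finger_gap: 1.006
gripper_force: 0.0
```

Call:
play_rows(rows=[[[0,0,0],[38,0,0],0],[[0,0,0],[38,0,0],0],[[0,0,0],[38,0,0],0],[[0,0,0],[38,0,0],0],[[0,0,0],[38,0,0],0],[[0,0,0],[38,0,0],0],[[0,0,0],[38,0,0],0],[[0,0,0],[38,0,0],0],[[0,0,0],[38,0,0],0],[[0,0,0],[0,0,0],0]])

```text
t: 26.75
tcp_pos: [0.5072, 0.3012, 0.2001]
tool_rot: [0.745, 0.667, 0.003, -0.0]
force: [0.2, 0.0, 0.1]
finger_gap: 1.003
gripper_force: 0.0
```

```bash
python3 - <<'E'
from h import *
s=sense();print(s["t"],s["tcp_pos"],s["force"])
p,d=snapshot("top"); W=cloud("top",d)
q,_=snapshot("side")
a=cv2.resize(p[115:210,190:350],(800,475),interpolation=2)[:, :560]; a=cv2.resize(p[115:215,195:345],(450,300),interpolation=2);b=cv2.resize(q[140:250,225:335],(330,330),interpolation=2)
cv2.imwrite("pics/n.png",np.hstack([np.vstack([a,np.zeros((30,450,3),np.uint8)]),b])[:,:,::-1])
th=-.115; Rz=np.array([[np.cos(th),-np.sin(th)],[np.sin(th),np.cos(th)]]); w=W.reshape(-1,3)*1000
B=np.c_[(w[:,:2]-[522.3,-15])@Rz,w[:,2]-12]
def rep(n,x,y,rx,ry,lo,hi):
    m=(abs(B[:,0]-x)<rx)&(abs(B[:,1]-y)<ry)&(B[:,2]>lo)&(B[:,2]<hi); 
    c,s,an=cv2.minAreaRect(np.float32(B[m,:2])); print(n,m.sum(),np.round(c,1),np.round(s,1),round(an,1),"top",np.percentile(B[m,2],90).round(1))
rep("fit",25,58,28,36,12,50); rep("valve low",25,-35,40,56,15,56);rep("coil",25,-35,40,40,65,110)
rep("knob",25,-137,35,35,78,110); rep("cap",-49,-137,30,30,10,50); rep("reg",25,-137,40,40,40,110)
E
```

```text
26.75 [0.50717859 0.30118404 0.2000944 ] [0.17170032 0.01595999 0.14511975]
fit 283 [23.7 60.5] [59.9 38.6] 88.1 top 34.5
valve low 476 [ 23.1 -33.9] [57.9 98.7] 6.2 top 53.6
coil 146 [ 23.9 -33.9] [29.2 27.6] 1.9 top 96.0
knob 193 [  25.6 -136.6] [40.9 39.1] 71.9 top 89.8
cap 182 [ -49.1 -136.2] [36.4 37. ] 41.3 top 31.7
reg 372 [  28.  -134.8] [58.8 54.7] 48.0 top 89.2
```

View pics/n.png

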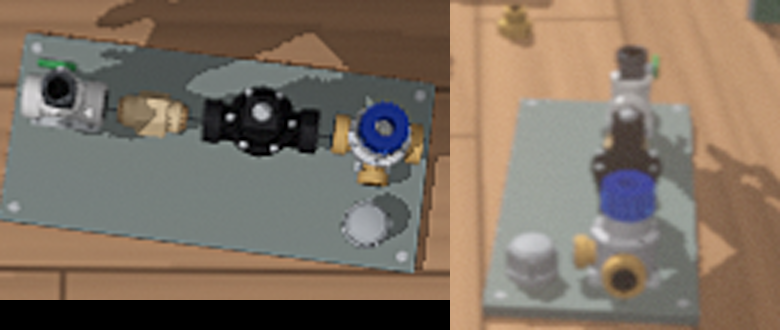

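The picture shows tee, fitting, valve and regulator in line with even gaps. The knob is on the bonnet and the cap stands in front of the side port.

```bash
python3 -c "
from station import *
print(sign_off())"
```

```text
the job is handed in; nothing more can be done
None
```

I laid out the zone head and handed the job in at about 27 s. Every part measured within its tolerance in the last camera check; no verdict came back at hand-in.

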